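# Load the photometer's cell and hold its filter selector at the third stop

## Robot

A 6-joint arm with a two-finger parallel gripper is mounted at the origin on a cart in front of the work surface, level with it; the furniture and walls round the work are solid. World frame = base frame: x ahead of the robot, y to its left, z up, the work surface at z = 0. Lengths are in mm, angles in degrees, forces in N, time in s.
With the tool pointing down it reaches from about 300 to 850 mm from the base axis. Payload 4.2 kg.
Tool frame: the origin (TCP) lies midway between the tips of the shut fingers; the grasp point (between the pads) lies 19 mm behind it; z points along the fingers, y is the direction in which the jaws open and shut (so a half turn about z gives the same grasp; the last joint's range is limited). The gripper opens to 91 mm and grips with 3 to 60 N. Pads are 32 mm wide; open, the fingers measure 118 mm over their backs; the gripper's body (76 mm by 178 mm) begins 60 mm behind the grasp point.
Start: joints at [-74.313, 18.312, 89.639, -0, 72.044, -1.146], TCP at [166.518, -550.377, 213.976] pointing down, gripper open.
Joint ranges: [-177.97, 177.97], [-48.28, 115.42], [12.27, 149.76], [-77.06, 257.06], [2.81, 150.46], [-146.56, 146.56]. Speed limits (degrees/s): [147.25, 147.25, 180, 180, 180, 180].

## Interface

Orientations are given as [roll, pitch, yaw] about the fixed x, y, z axes, in that order (R = Rz(yaw) Ry(pitch) Rx(roll)).
In Python, from workcell import env gives the robot as it stands.
- The arm moves only by the shell command python3 -m jog 'ROWS' [FORCE]. ROWS is JSON, a list of rows, each an object of numbers: "dx", "dy", "dz": the shift along the world's x, y, z in m; "wx", "wy", "wz": the turn, a rotation vector about the world's x, y, z in rad; "grip": the gripper's target within -1 to 1 (shut at 1, half-way at 0, fully open at -1). In form: [{"dx": .., "dy": .., "dz": .., "wx": .., "wy": .., "wz": .., "grip": ..}, ...]. A call has 1 to 10 rows; each row shifts and turns the commanded pose from where the row before left it; what a row does not reach is not made up. A row lasts 1/10 s, in which the tool goes at most 50 mm and 8.59 degrees, less where a joint would pass 70% of its speed; a pose out of reach is approached as far as the arm can. A call with a gripper value outside its range is refused whole. The fingers move at their own pace and stop on an object; FORCE is the grip in N (left out, the last holds). Time passes only in rows, so rows that do not move let the fingers close. It gives the time, the measured TCP pose, the force and the opening at its end, in the units of the state.
- env.state(): the state, without advancing time (a new reading comes with each control period).
- env.grab_frame(name): name is "scene" or "side" or "wrist"; returns the picture (420x560x3 uint8, red, green, blue); there is no depth.
- env.get_calibration(name): a dict with "fx", "fy", "cx", "cy" (pixels), "k1" (the pictures are not rectified: a ray, as slopes to the right and down, at radius r is drawn at 1 + k1 r^2 times it, then the intrinsics apply), "R" (3x3) and "t" (3): a world point X has camera coordinates R X + t. Camera axes: x right, y down, z forward; pixel columns grow to the right and rows downward; lengths in mm; the calibration is good to about 2 mm. A picture is of the moment at which its call begins: read the wrist's pose just before it. get_calibration takes no time and is no camera call; for the wrist camera it gives the pose at the moment of the call.
- env.job_done(): hands the job in, once; it reports no verdict.
The state is a dict: "time_s": time; "qpos": joint angles; "qvel": joint speeds; "effort": joint torques, N m; "ee_pos": TCP position; "ee_rot": TCP orientation; "force": force on the tool from outside, world axes, zero at the start; "torque": the same for the moment, N m; "gripper_width": finger opening in mm.
Only numpy, scipy, OpenCV 4.12 (cv2) and the standard library are available. Lean on these libraries where they do the work, as an engineer would, in place of code of your own. Each camera call takes 0.05 s, during which the arm holds its last target. There are 200 camera calls.

## Task

Load the sample into the bench photometer: first push the carriage with the glass cell along its slide into the instrument until its spring catch snaps and it is fully home. Then grip the selector knob on top and turn it clockwise from its home end, counting the clicks, to the third stop and not past it; finish while still gripping the knob there, without letting go, with the carriage still home and the other things on the bench left where they are.

Things in the scene. Friction and masses are not known exactly. Their poses are not given: they have to be found in the camera images.
- photometer: Bench photometer, fixed: grey housing 140 (x) x 170 (y) mm, top at z 75 mm, display on its -x face. Origin on the bench under the housing's centre, z up. An open-topped bay 56 mm wide at its -y end (y -85 to -20 mm) takes the cell; a slide bed 56 mm wide, 18 mm high, runs out of it to y = -203 mm. Knob axis: x 0, y +35 mm. Studs round the knob mark the stops, a longer raised bar marks home.
- carriage (a joint): Travel of the sample carriage towards the instrument's +y, m: 0 fully out, 0.060 fully home (end stop). Starts 0 to 20 mm along. About 1 N of friction; near 0.050 a spring ball meets a rib and the push rises to about 7 N; at 0.055 it snaps over and the spring presses it home to 0.060, where it stays.
- push_face (a point): Centre of the outer (-y) face of the carriage's upright aluminium push plate, 36.5 mm above the bench; axes parallel to the instrument's. The plate is 34 mm wide (x), 8 mm thick (y, inward from this face), top 59.5 mm above the bench. Push towards instrument +y; home, this face is at instrument x 0, y -115 mm. The glass cell stands 55 mm further in, top 75 mm above the bench.
- selector (a joint): Angle of the selector knob in rad, growing clockwise seen from above: 0 at home (solid end stop), then click stops every 0.3927 rad (22.5 degrees): 0.393, 0.785, 1.178 (the third), 1.571, 1.963 (end). A spring ball draws it into each stop; about 0.12 N m takes it over a click. It starts at home.
- knob_centre (a point): Point on the knob's axis in the middle of its grip bar, 95 mm above the bench. The point turns with the knob: its x axis points along the bar towards the pointer end; at home that is 236.25 degrees counterclockwise (seen from above) from the instrument's +x axis.
- knob: The black knob, turning with the selector: a round skirt 44 mm across, 77 to 84 mm above the bench, and on it an upright bar 44 mm long (its own x), 14 mm thick (its own y), up to 106.5 mm above the bench; pinch the bar across its 14 mm. A small nib and a steel line at one end of the bar are the pointer. Origin on the axis, 77 mm above the bench.
- beaker: Bystander, leave where it is: small glass beaker, 53 mm across, 68 mm tall, standing close behind the slide bed; origin in the middle of its underside.
- petri_dish: Bystander, leave where it is: shallow round glass dish, 60 mm across, 12 mm tall, lying close in front of the instrument; origin in the middle of its underside.
- litmus_box: Bystander, leave where it is: small flat yellow card box, 42x75x14 mm; origin in the middle of its underside.
- marker: Bystander, leave where it is: white marker pen with dark cap, 126 mm long, 12 mm thick, lying along its own y axis; origin in the middle of its underside.
- tweezers: Bystander, leave where it is: steel tweezers, 123 mm long, 10 mm high, lying along their own y axis; origin in the middle of its underside.
- conical_flask: Bystander, leave where it is: small conical glass flask, 52 mm across, 88 mm tall; origin in the middle of its underside.

How it is judged:
By the outcome, as a careful person would: the job done as asked, in the order asked, and still so for the second after the job is handed in, while the arm keeps its last pose, push and grip.
It also fails if it takes over 48 s, if anything falls off the work surface, if the arm or the gripper's body presses on something with over 40 N, if the wrist force passes 120 N, or if a joint passes its speed limit or range.

## Working session

There is one attempt and no reset: what is moved stays moved. The work goes in short steps, Python scripts to look and compute and a shell command to move; the robot and the scene stay as the last step left them, time stands still between calls to the robot, and variables do not carry over. Pictures are saved under pics/ and viewed, about 8 in all and at most 12, crops included, and the job is handed in when it is done.

```bash
mkdir -p pics
python3 - <<'E'
from workcell import env
import cv2
for n in("scene","side"):
    im=env.grab_frame(n); cv2.imwrite(f"pics/{n}0.png",cv2.resize(im[...,::-1],(784,588)))
    c=env.get_calibration(n); print(n,{k:(v.tolist() if hasattr(v,'tolist') else v) for k,v in c.items()})
s=env.state();print(s)
E
```

```text
scene {'fx': 383.96777606131286, 'fy': 383.96777606131286, 'cx': 276.9237632621161, 'cy': 210.0833758790747, 'k1': -0.06991942702873097, 'R': [[-0.6955499245927966, -0.7183676475242986, -0.012578767402269193], [-0.3523541401751241, 0.35631523144777816, -0.8653820056713483], [0.6261444420422527, -0.59748420801618, -0.5009548471378177]], 't': [323.17838978952807, 277.1120811576934, 765.0072105998607]}
side {'fx': 404.96471233921517, 'fy': 404.96471233921517, 'cx': 283.06455431578024, 'cy': 206.1414767991207, 'k1': -0.06279795037372994, 'R': [[0.9975905120914891, 0.06751672375050446, -0.015958138959122393], [0.019194389525750494, -0.48964229829489103, -0.8717121056468302], [-0.06666892526338156, 0.8693054191332842, -0.4897584533928237]], 't': [-504.55385423278096, 45.804861765489576, 1110.3057371422024]}
{'time_s': 0.1, 'qpos': array([-7.43135214e+01,  1.83487036e+01,  8.96977250e+01,  2.10181293e-04,
        7.20432397e+01, -1.14501123e+00]), 'qvel': array([-0.09473047, -0.13676898, -0.14534603, -0.05395733,  0.09302245,
       -0.07058898]), 'effort': array([ 4.26146735e-04, -4.13333166e+01, -2.32510024e+01,  7.29951099e-02,
        4.22784348e-02, -5.23179801e-05]), 'ee_pos': array([ 166.38936182, -549.94758398,  213.20853063]), 'ee_rot': array([-1.79910354e+02, -1.99163205e-03,  1.68314233e+01]), 'force': array([ 0.15834368,  0.16157127, -0.35231524]), 'torque': array([-0.03716603, -0.03373185,  0.00349895]), 'gripper_width': 90.94909420140841}
```

View pics/scene0.png

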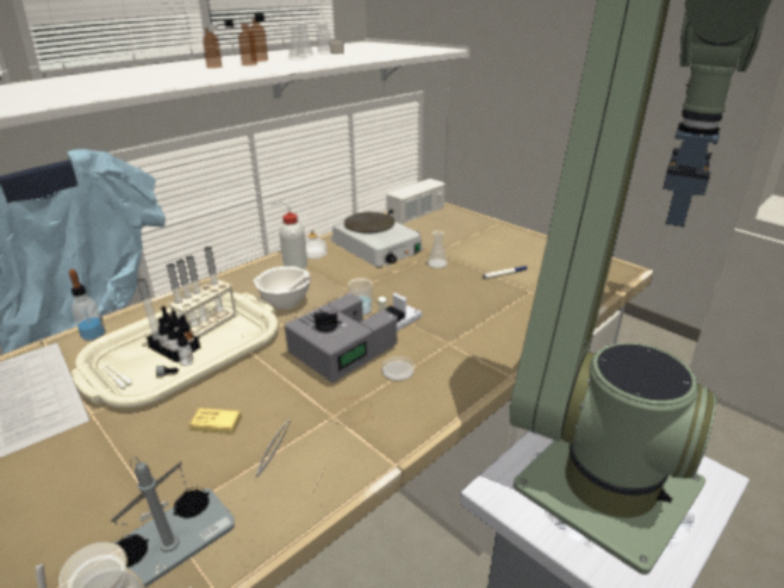

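View pics/side0.png

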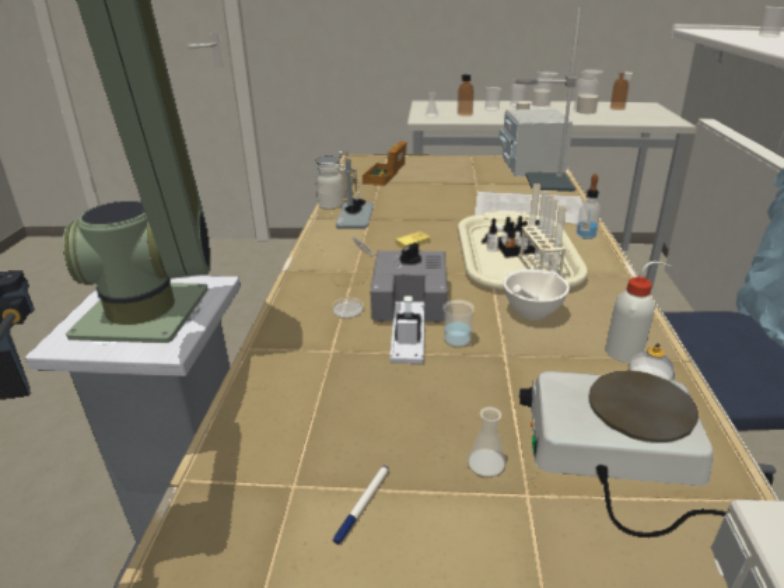

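Scene view: the photometer is in mid-bench with its knob at about (326,320). In the side view the knob is at (410,252), the plate at (407,330) and the bed end at (391..424,359). I'll cast rays through these for a rough pose.

```bash
cat > h.py <<'E'
import numpy as np, cv2
from workcell import env
def ray(c,u,v):
    R=np.array(c['R']);t=np.array(c['t'])
    K=np.array([[c['fx'],0,c['cx']],[0,c['fy'],c['cy']],[0,0,1.]])
    p=cv2.undistortPoints(np.array([[[u,v]]],float),K,np.array([c['k1'],0,0,0,0.]))[0,0]
    return -R.T@t, R.T@np.array([p[0],p[1],1])
def onz(c,u,v,z):
    o,d=ray(c,u,v); return o+d*(z-o[2])/d[2]
def proj(c,X):
    p=np.array(c['R'])@X+np.array(c['t']); a=p[:2]/p[2]; a=a*(1+c['k1']*(a@a))
    return a*[c['fx'],c['fy']]+[c['cx'],c['cy']]
E
python3 - <<'E'
from h import *
S=env.get_calibration("side");C=env.get_calibration("scene")
for n,c,u,v,z in [("bedL",S,391,357,18),("bedR",S,424,358,18),("houseL",S,372,282,75),("houseR",S,447,284,75),("backL",S,376,253,75),("backR",S,442,252,75),("knob",S,410,243,106),
 ("knob sc",C,326,314,106),("sc corner front-left",C,334,352,75),("sc left",C,288,328,75),("sc right",C,396,322,75)]:
    print(n,onz(c,u/1.4,v/1.4,z).round())
E
```

```text
bedL [ 507. -150.   18.]
bedR [ 562. -150.   18.]
houseL [462.   3.  75.]
houseR [600.   1.  75.]
backL [457. 126.  75.]
backR [591. 135.  75.]
knob [527. 109. 106.]
knob sc [523.  99. 106.]
sc corner front-left [456. 137.  75.]
sc left [575. 150.  75.]
sc right [447.  -6.  75.]
```

```bash
python3 -m jog '[{"dx":0.028,"dy":0.036,"dz":0.01,"wz":-0.02,"grip":1},{"dx":0.028,"dy":0.036,"dz":0.01,"wz":-0.02,"grip":1},{"dx":0.028,"dy":0.036,"dz":0.01,"wz":-0.02,"grip":1},{"dx":0.028,"dy":0.036,"dz":0.01,"wz":-0.02,"grip":1},{"dx":0.028,"dy":0.036,"dz":0.01,"wz":-0.02,"grip":1},{"dx":0.028,"dy":0.036,"dz":0.01,"wz":-0.02,"grip":1},{"dx":0.028,"dy":0.036,"dz":0.01,"wz":-0.02,"grip":1},{"dx":0.028,"dy":0.036,"dz":0.01,"wz":-0.02,"grip":1},{"dx":0.028,"dy":0.036,"dz":0.01,"wz":-0.02,"grip":1},{"dx":0.028,"dy":0.036,"dz":0.01,"wz":-0.02,"grip":1}]' 20
python3 -m jog '[{"dx":0.028,"dy":0.036,"dz":0,"wz":-0.02,"grip":1},{"dx":0.028,"dy":0.036,"wz":-0.02,"grip":1},{"dx":0.028,"dy":0.036,"wz":-0.02,"grip":1},{"grip":1},{"grip":1},{"grip":1}]'
python3 - <<'E'
from h import *
im=env.grab_frame("wrist"); cv2.imwrite("pics/w1.png",cv2.resize(im[...,::-1],(784,588))); cv2.imwrite("pics/w1raw.png",im[...,::-1])
E
```

```text
invalid input
invalid input
```

View pics/w1.png

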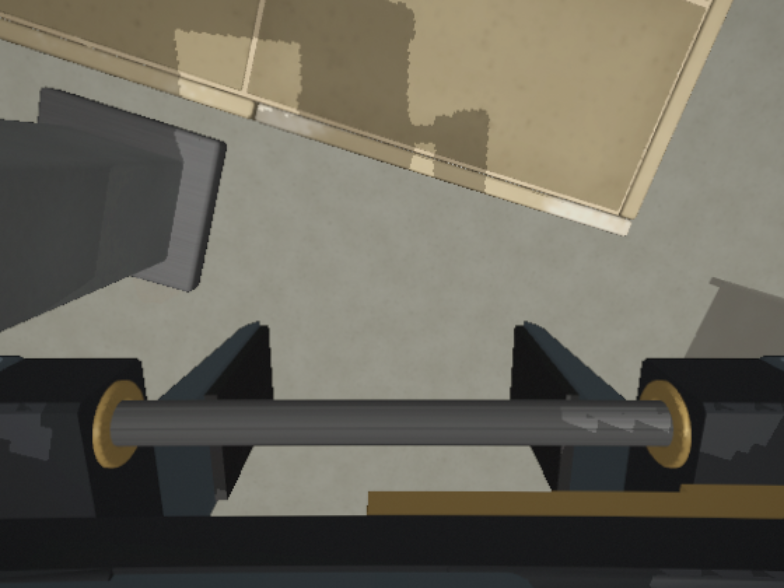

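The wrist camera hasn't moved. The picture shows the bench edge and open fingers, with image-up about world +x. The rows were refused, so I'll retry with every key given.

```bash
python3 -m jog '[{"dx":0.024,"dy":0.036,"dz":0.01,"wx":0,"wy":0,"wz":-0.02,"grip":1}]' 20; python3 -m jog '[{"dx":0.024,"dy":0.036,"dz":0.01,"wx":0,"wy":0,"wz":-0.02,"grip":1}]'; python3 -m jog 2>&1 | head -5
```

```text
time_s: 0.25
ee_pos: [188.9, -516.2, 222.0]
ee_rot: [-179.9, 0.1, 15.4]
force: [1.5, 0.5, 0.9]
gripper_width: 86.0
time_s: 0.35
ee_pos: [214.4, -477.7, 233.2]
ee_rot: [-179.9, 0.0, 14.4]
force: [0.6, -0.7, 0.6]
gripper_width: 77.9
invalid input
```

```bash
python3 -m jog '[{"dx":0.024,"dy":0.039,"dz":0.008,"wx":0,"wy":0,"wz":-0.02,"grip":1},{"dx":0.024,"dy":0.039,"dz":0.008,"wx":0,"wy":0,"wz":-0.02,"grip":1},{"dx":0.024,"dy":0.039,"dz":0.008,"wx":0,"wy":0,"wz":-0.02,"grip":1},{"dx":0.024,"dy":0.039,"dz":0.008,"wx":0,"wy":0,"wz":-0.02,"grip":1},{"dx":0.024,"dy":0.039,"dz":0.008,"wx":0,"wy":0,"wz":-0.02,"grip":1},{"dx":0.024,"dy":0.039,"dz":0.008,"wx":0,"wy":0,"wz":-0.02,"grip":1},{"dx":0.024,"dy":0.039,"dz":0.008,"wx":0,"wy":0,"wz":-0.02,"grip":1},{"dx":0.024,"dy":0.039,"dz":0.008,"wx":0,"wy":0,"wz":-0.02,"grip":1},{"dx":0.024,"dy":0.039,"dz":0.008,"wx":0,"wy":0,"wz":-0.02,"grip":1},{"dx":0.024,"dy":0.039,"dz":0.008,"wx":0,"wy":0,"wz":-0.02,"grip":1}]'
python3 -m jog '[{"dx":0,"dy":0,"dz":0,"wx":0,"wy":0,"wz":0,"grip":1},{"dx":0,"dy":0,"dz":0,"wx":0,"wy":0,"wz":0,"grip":1}]'
python3 - <<'E'
from h import *
import json
c=env.get_calibration("wrist"); im=env.grab_frame("wrist"); cv2.imwrite("pics/w2.png",cv2.resize(im[...,::-1],(784,588)))
json.dump({k:(np.array(v).tolist()) for k,v in c.items()},open("w2.json","w"))
E
```

```text
time_s: 1.35
ee_pos: [455.0, -86.6, 314.2]
ee_rot: [180.0, 0.0, 3.0]
force: [1.0, -0.5, 1.0]
gripper_width: 0.4
time_s: 1.55
ee_pos: [454.6, -87.7, 313.6]
ee_rot: [180.0, 0.1, 3.2]
force: [-0.2, -1.3, 0.3]
gripper_width: 0.7
```

View pics/w2.png

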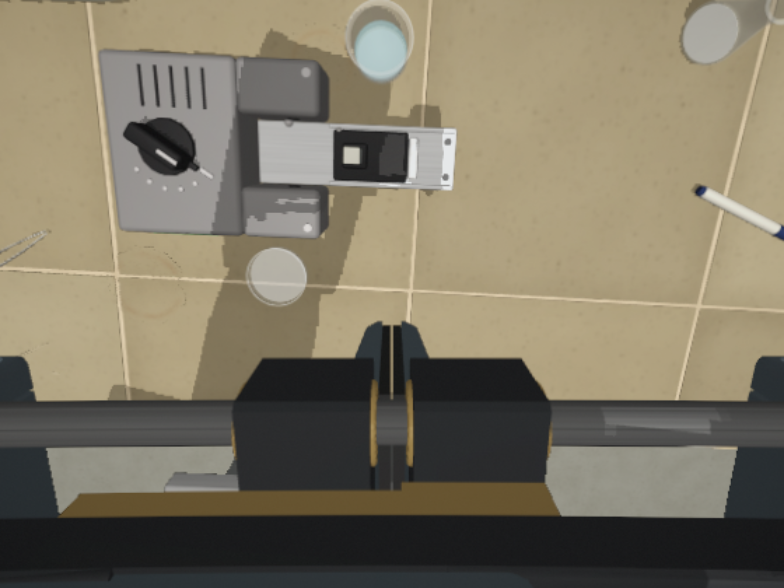

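Wrist view: housing corners at (100,50), (121,231), (325,62) and (321,237). The knob skirt centre is at (167,146), the bed-end corners at (456,129) and (453,189), and the plate's outer top edge near x=417, rows 140–181.

Run:
```python
from h import *
import json
c=json.load(open("w2.json"))
for n,u,v,z in [("bed+x",456,129,18),("bed-x",453,189,18),("hA",100,50,75),("hB",121,231,75),("hC",325,62,75),("hD",321,237,75),("skirt",167,146,84),("plate+x",418,140,59.5),("plate-x",416,181,59.5),("homebar i",195,168,77),("homebar o",212,178,77),("knobend1",125,128,106),("beaker",380,50,0),("dish",277,276,6)]:
    print(n,onz(c,u/1.4,v/1.4,z).round(1))
im=cv2.imread("pics/w2.png"); cv2.imwrite("pics/w2c.png",cv2.resize(im[40:250,90:470],None,fx=2.1,fy=2.1,interpolation=cv2.INTER_CUBIC))
```

```text
bed+x [ 560.6 -141.9   18. ]
bed-x [ 507.3 -144.    18. ]
hA [596.9 140.4  75. ]
hB [459.6 138.5  75. ]
hC [599.6 -29.6  75. ]
hD [464.3 -28.5  75. ]
skirt [530.5  91.6  84. ]
plate+x [ 547.6 -105.9   59.5]
plate-x [ 514.3 -106.6   59.5]
homebar i [514.8  73.6  77. ]
homebar o [507.8  60.3  77. ]
knobend1 [541.2 111.4 106. ]
beaker [625.  -69.1   0. ]
dish [410.9  24.6   6. ]
```

View pics/w2c.png

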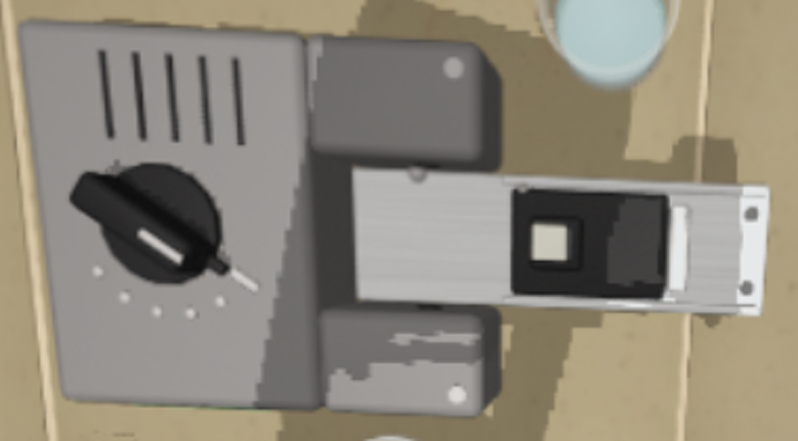

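The crop confirms the pose: instrument yaw about 1.2°, knob at about (530,91), plate face at y about -106 and due home at y about -60. Housing, bed and plate sizes agree with those given. Next I move in front of the plate.

```bash
python3 -m jog '[{"dx":0.026,"dy":-0.021,"dz":-0.03,"wx":0,"wy":0,"wz":-0.012,"grip":1},{"dx":0.026,"dy":-0.021,"dz":-0.03,"wx":0,"wy":0,"wz":-0.012,"grip":1},{"dx":0.026,"dy":-0.021,"dz":-0.03,"wx":0,"wy":0,"wz":-0.012,"grip":1},{"dx":0,"dy":0,"dz":-0.035,"wx":0,"wy":0,"wz":0,"grip":1},{"dx":0,"dy":0,"dz":-0.035,"wx":0,"wy":0,"wz":0,"grip":1},{"dx":0,"dy":0,"dz":-0.035,"wx":0,"wy":0,"wz":0,"grip":1},{"dx":0,"dy":0,"dz":-0.035,"wx":0,"wy":0,"wz":0,"grip":1},{"dx":0,"dy":0,"dz":-0.03,"wx":0,"wy":0,"wz":0,"grip":1},{"dx":0,"dy":0,"dz":-0.02,"wx":0,"wy":0,"wz":0,"grip":1},{"dx":0,"dy":0,"dz":0,"wx":0,"wy":0,"wz":0,"grip":1}]'
python3 -m jog '[{"dx":0,"dy":0.005,"dz":0,"wx":0,"wy":0,"wz":0,"grip":1},{"dx":0,"dy":0.005,"dz":0,"wx":0,"wy":0,"wz":0,"grip":1},{"dx":0,"dy":0,"dz":0,"wx":0,"wy":0,"wz":0,"grip":1}]'
```

```text
time_s: 2.6
ee_pos: [529.0, -152.3, 31.1]
ee_rot: [-179.9, 0.4, 0.9]
force: [-0.6, 0.1, 0.5]
gripper_width: 0.5
time_s: 2.9
ee_pos: [533.2, -141.2, 35.4]
ee_rot: [180.0, -0.1, 1.0]
force: [0.4, -1.1, -0.2]
gripper_width: 0.5
```

```bash
for i in 1; do python3 -m jog '[{"dx":0,"dy":0.004,"dz":0,"wx":0,"wy":0,"wz":0,"grip":1},{"dx":0,"dy":0.004,"dz":0,"wx":0,"wy":0,"wz":0,"grip":1},{"dx":0,"dy":0.004,"dz":0,"wx":0,"wy":0,"wz":0,"grip":1},{"dx":0,"dy":0.004,"dz":0,"wx":0,"wy":0,"wz":0,"grip":1},{"dx":0,"dy":0.004,"dz":0,"wx":0,"wy":0,"wz":0,"grip":1},{"dx":0,"dy":0.004,"dz":0,"wx":0,"wy":0,"wz":0,"grip":1},{"dx":0,"dy":0.004,"dz":0,"wx":0,"wy":0,"wz":0,"grip":1},{"dx":0,"dy":0.004,"dz":0,"wx":0,"wy":0,"wz":0,"grip":1},{"dx":0,"dy":0.004,"dz":0,"wx":0,"wy":0,"wz":0,"grip":1},{"dx":0,"dy":0.004,"dz":0,"wx":0,"wy":0,"wz":0,"grip":1}]'; done
python3 -m jog '[{"dx":0,"dy":0.004,"dz":0,"wx":0,"wy":0,"wz":0,"grip":1},{"dx":0,"dy":0.004,"dz":0,"wx":0,"wy":0,"wz":0,"grip":1}]'
```

```text
time_s: 3.9
ee_pos: [532.3, -101.1, 33.9]
ee_rot: [180.0, 0.0, 1.0]
force: [-0.9, -1.4, 0.3]
gripper_width: 0.7
time_s: 4.1
ee_pos: [532.4, -93.1, 33.9]
ee_rot: [180.0, 0.0, 1.0]
force: [-0.7, -1.0, -0.1]
gripper_width: 0.5
```

Pushing lightly, about 1 N. I'll continue in small steps and read the force after each.

```bash
python3 -m jog '[{"dx":0,"dy":0.004,"dz":0,"wx":0,"wy":0,"wz":0,"grip":1},{"dx":0,"dy":0.003,"dz":0,"wx":0,"wy":0,"wz":0,"grip":1}]' 
python3 -m jog '[{"dx":0,"dy":0.002,"dz":0,"wx":0,"wy":0,"wz":0,"grip":1}]'
python3 -m jog '[{"dx":0,"dy":0.002,"dz":0,"wx":0,"wy":0,"wz":0,"grip":1}]'
python3 -m jog '[{"dx":0,"dy":0.002,"dz":0,"wx":0,"wy":0,"wz":0,"grip":1}]'
python3 -m jog '[{"dx":0,"dy":0.002,"dz":0,"wx":0,"wy":0,"wz":0,"grip":1}]'
```

```text
time_s: 4.3
ee_pos: [532.4, -86.0, 34.0]
ee_rot: [180.0, 0.0, 1.0]
force: [-1.8, -1.9, 0.6]
gripper_width: 0.7
time_s: 4.4
ee_pos: [532.5, -84.1, 34.0]
ee_rot: [180.0, 0.0, 1.0]
force: [-1.4, -1.3, -0.2]
gripper_width: 0.7
time_s: 4.5
ee_pos: [532.5, -82.2, 34.0]
ee_rot: [180.0, -0.0, 1.0]
force: [-1.3, -0.6, 0.5]
gripper_width: 0.4
time_s: 4.6
ee_pos: [532.5, -80.3, 34.0]
ee_rot: [180.0, 0.0, 1.0]
force: [-0.4, -0.8, -0.6]
gripper_width: 0.5
time_s: 4.7
ee_pos: [532.5, -78.3, 34.0]
ee_rot: [180.0, -0.0, 1.0]
force: [-0.7, -0.2, 0.0]
gripper_width: 0.5
```

```bash
for i in 1; do
python3 -m jog '[{"dx":0,"dy":0.002,"dz":0,"wx":0,"wy":0,"wz":0,"grip":1}]'|sed -n '2p;4p'
python3 -m jog '[{"dx":0,"dy":0.002,"dz":0,"wx":0,"wy":0,"wz":0,"grip":1}]'|sed -n '2p;4p'
python3 -m jog '[{"dx":0,"dy":0.002,"dz":0,"wx":0,"wy":0,"wz":0,"grip":1}]'|sed -n '2p;4p'
python3 -m jog '[{"dx":0,"dy":0.002,"dz":0,"wx":0,"wy":0,"wz":0,"grip":1}]'|sed -n '2p;4p'
done
python3 - <<'E'
from h import *
im=env.grab_frame("side"); cv2.imwrite("pics/s2.png",cv2.resize(im[150:280,240:370,::-1],(580,580),interpolation=cv2.INTER_CUBIC))
E
```

```text
ee_pos: [532.5, -76.3, 34.0]
force: [-0.2, -0.5, -0.5]
ee_pos: [532.5, -74.7, 34.0]
force: [-3.0, -5.6, -0.8]
ee_pos: [532.4, -73.1, 34.0]
force: [0.2, -4.1, 0.7]
ee_pos: [532.4, -70.6, 34.0]
force: [-0.0, -2.0, 0.2]
```

View pics/s2.png

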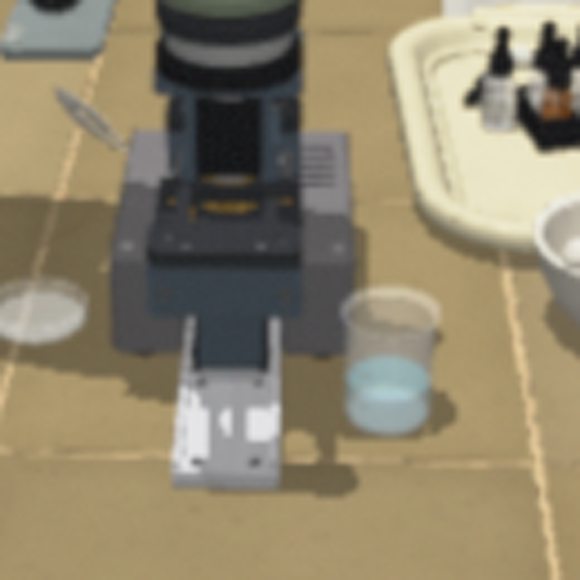

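The force rose to about 6 N at y -75 and then fell off, and the view shows the finger on the plate next to the housing. I'll press on until the end stop is felt.

```bash
for i in 1; do
python3 -m jog '[{"dx":0,"dy":0.002,"dz":0,"wx":0,"wy":0,"wz":0,"grip":1}]'|sed -n '2p;4p'
python3 -m jog '[{"dx":0,"dy":0.002,"dz":0,"wx":0,"wy":0,"wz":0,"grip":1}]'|sed -n '2p;4p'
python3 -m jog '[{"dx":0,"dy":0.001,"dz":0,"wx":0,"wy":0,"wz":0,"grip":1}]'|sed -n '2p;4p'
python3 -m jog '[{"dx":0,"dy":0.001,"dz":0,"wx":0,"wy":0,"wz":0,"grip":1}]'|sed -n '2p;4p'
done
```

```text
ee_pos: [532.8, -68.0, 34.0]
force: [0.1, -0.2, -0.9]
ee_pos: [532.9, -65.9, 34.1]
force: [0.4, -0.9, -0.0]
ee_pos: [532.9, -65.6, 34.1]
force: [-0.6, -5.0, 0.3]
ee_pos: [532.9, -65.5, 34.1]
force: [-0.8, -8.8, -0.5]
```

The end stop is firm: position frozen at y -65.5 with the force climbing to 9 N. Back off, rise and look.

```bash
python3 -m jog '[{"dx":0,"dy":-0.012,"dz":0,"wx":0,"wy":0,"wz":0,"grip":1},{"dx":0,"dy":-0.012,"dz":0,"wx":0,"wy":0,"wz":0,"grip":1},{"dx":0,"dy":0,"dz":0.045,"wx":0,"wy":0,"wz":0,"grip":1},{"dx":0,"dy":0,"dz":0.045,"wx":0,"wy":0,"wz":0,"grip":1},{"dx":0,"dy":0,"dz":0.045,"wx":0,"wy":0,"wz":0,"grip":1},{"dx":0,"dy":0,"dz":0.045,"wx":0,"wy":0,"wz":0,"grip":-1},{"dx":-0.025,"dy":0.03,"dz":0.035,"wx":0,"wy":0,"wz":0,"grip":-1},{"dx":-0.025,"dy":0.03,"dz":0.02,"wx":0,"wy":0,"wz":0,"grip":-1},{"dx":-0.025,"dy":0.03,"dz":0,"wx":0,"wy":0,"wz":0,"grip":-1},{"dx":0,"dy":0,"dz":0,"wx":0,"wy":0,"wz":0,"grip":-1}]'
python3 -m jog '[{"dx":0,"dy":0,"dz":0,"wx":0,"wy":0,"wz":0,"grip":-1},{"dx":0,"dy":0,"dz":0,"wx":0,"wy":0,"wz":0,"grip":-1}]'
python3 - <<'E'
from h import *
import json
c=env.get_calibration("wrist"); im=env.grab_frame("wrist"); cv2.imwrite("pics/w3.png",cv2.resize(im[...,::-1],(784,588)))
json.dump({k:(np.array(v).tolist()) for k,v in c.items()},open("w3.json","w"))
E
```

```text
time_s: 6.55
ee_pos: [456.2, 2.2, 268.5]
ee_rot: [-179.9, -0.0, 1.2]
force: [-0.1, -0.2, 1.0]
gripper_width: 37.2
time_s: 6.75
ee_pos: [459.2, -0.5, 267.1]
ee_rot: [180.0, 0.0, 1.0]
force: [1.2, -0.3, 0.9]
gripper_width: 53.8
```

View pics/w3.png

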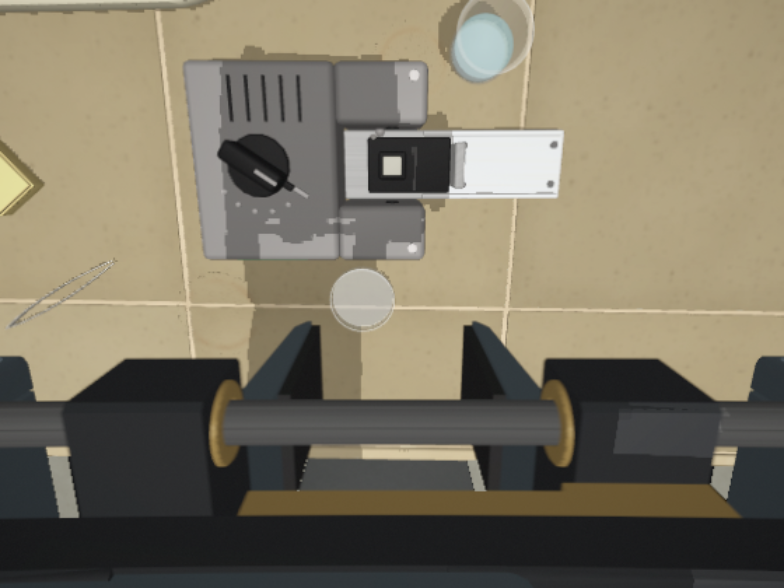

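The carriage now sits inside the bay, with its plate at (450–467, 142–188). The knob's skirt centre is at about (258,165) and the pointer is still at the home bar.

Run:
```python
from h import *
import json
c=json.load(open("w3.json"))
P={}
for n,u,v,z in [("bed+x",563,131,18),("bed-x",558,197,18),("hA",184,62,75),("hB",206,258,75),("hC",427,63,75),("hD",424,258,75),("skirt",258,165,84),("plate+x",467,142,59.5),("plate-x",466,188,59.5),("bar end far",222,146,106.5),("line in",256,173,106.5),("line out",276,186,106.5),("homebar o",307,196,77)]:
    P[n]=onz(c,u/1.4,v/1.4,z);print(n,P[n].round(1))
d=P["line out"]-P["bar end far"];print(np.degrees(np.arctan2(d[1],d[0]))%360)
```

```text
bed+x [ 560.  -140.3   18. ]
bed-x [ 507.1 -142.2   18. ]
hA [596.4 141.6  75. ]
hB [461.2 139.   75. ]
hC [599.2 -23.6  75. ]
hD [464.  -26.3  75. ]
skirt [530.2  93.4  84. ]
plate+x [549.  -56.3  59.5]
plate-x [515.7 -57.5  59.5]
bar end far [542.  110.  106.5]
line in [525.4  89.1 106.5]
line out [517.3  76.3 106.5]
homebar o [509.   60.9  77. ]
233.78978565230136
```

Plate face is at instrument y about -114.7, so the carriage is home. Knob axis is at about (530,92.5) and the bar at about 57°. Move above it and turn the gripper.

```bash
python3 -m jog '[{"dx":0.01,"dy":0.013,"dz":-0.01,"wx":0,"wy":0,"wz":0.141,"grip":-1},{"dx":0.01,"dy":0.013,"dz":-0.01,"wx":0,"wy":0,"wz":0.141,"grip":-1},{"dx":0.01,"dy":0.013,"dz":-0.01,"wx":0,"wy":0,"wz":0.141,"grip":-1},{"dx":0.01,"dy":0.013,"dz":-0.01,"wx":0,"wy":0,"wz":0.141,"grip":-1},{"dx":0.01,"dy":0.013,"dz":-0.01,"wx":0,"wy":0,"wz":0.141,"grip":-1},{"dx":0.01,"dy":0.013,"dz":-0.01,"wx":0,"wy":0,"wz":0.141,"grip":-1},{"dx":0.011,"dy":0.015,"dz":-0.01,"wx":0,"wy":0,"wz":0.141,"grip":-1},{"dx":0,"dy":0,"dz":0,"wx":0,"wy":0,"wz":0,"grip":-1},{"dx":0,"dy":0,"dz":0,"wx":0,"wy":0,"wz":0,"grip":-1}]'
python3 - <<'E'
from h import *
import json
c=env.get_calibration("wrist"); im=env.grab_frame("wrist"); cv2.imwrite("pics/w4.png",cv2.resize(im[...,::-1],(784,588)))
json.dump({k:(np.array(v).tolist()) for k,v in c.items()},open("w4.json","w"))
print(env.state()['qpos'])
E
```

```text
time_s: 7.7
ee_pos: [529.9, 92.5, 196.6]
ee_rot: [-179.9, 0.1, 57.4]
force: [-0.8, -0.3, -0.1]
gripper_width: 91.1
[ 8.68136277e+00  1.56634632e+01  9.60056744e+01 -2.59697051e-02
  6.83843854e+01  4.12697973e+01]
```

View pics/w4.png

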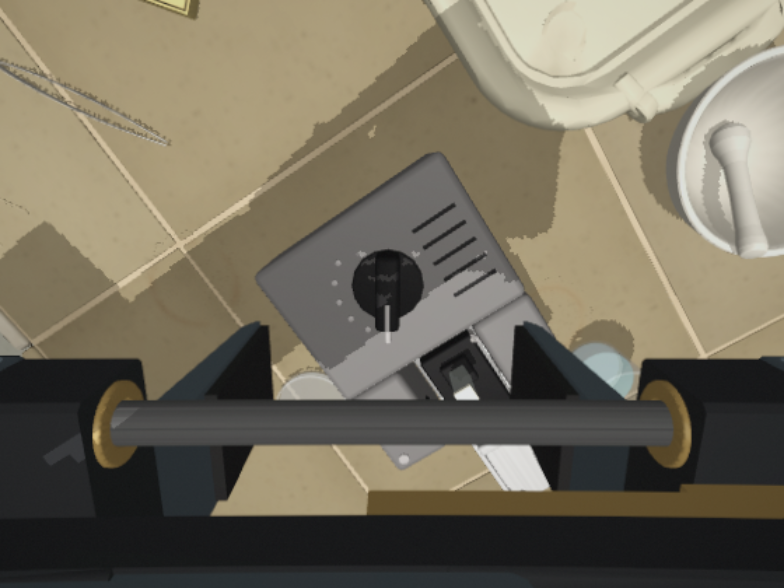

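The bar is upright in the picture at column 387, midway between the fingers (about 391), so the alignment is right. Check the axis position.

Run:
```python
from h import *
import json
c=json.load(open("w4.json"))
for n,u,v,z in [("skirt",388,285,84),("bar tip end",387,330,106.5),("bar far",388,251,106.5)]: print(n,onz(c,u/1.4,v/1.4,z).round(1))
print("tcp line",[proj(c,np.array([529.9,92.5,z]))*1.4 for z in (84,106)])
```

```text
skirt [530.6  94.7  84. ]
bar tip end [519.1  77.5 106.5]
bar far [544.2 115.6 106.5]
tcp line [array([388.98237805, 288.5163206 ]), array([388.8234643 , 298.63068925])]
```

```bash
python3 -m jog '[{"dx":0.0005,"dy":0.001,"dz":-0.03,"wx":0,"wy":0,"wz":0,"grip":-1},{"dx":0,"dy":0,"dz":-0.03,"wx":0,"wy":0,"wz":0,"grip":-1},{"dx":0,"dy":0,"dz":-0.02,"wx":0,"wy":0,"wz":0,"grip":-1},{"dx":0,"dy":0,"dz":-0.015,"wx":0,"wy":0,"wz":0,"grip":-1},{"dx":0,"dy":0,"dz":-0.008,"wx":0,"wy":0,"wz":0,"grip":-1},{"dx":0,"dy":0,"dz":0,"wx":0,"wy":0,"wz":0,"grip":-1},{"dx":0,"dy":0,"dz":0,"wx":0,"wy":0,"wz":0,"grip":-1}]'
```

```text
time_s: 8.45
ee_pos: [530.8, 94.0, 95.2]
ee_rot: [179.9, -0.1, 57.5]
force: [0.4, 0.3, -0.7]
gripper_width: 91.6
```

```bash
python3 -m jog '[{"dx":0,"dy":0,"dz":-0.006,"wx":0,"wy":0,"wz":0,"grip":-1},{"dx":0,"dy":0,"dz":0,"wx":0,"wy":0,"wz":0,"grip":0.5},{"dx":0,"dy":0,"dz":0,"wx":0,"wy":0,"wz":0,"grip":0.5},{"dx":0,"dy":0,"dz":0,"wx":0,"wy":0,"wz":0,"grip":0.5},{"dx":0,"dy":0,"dz":0,"wx":0,"wy":0,"wz":0,"grip":0.5},{"dx":0,"dy":0,"dz":0,"wx":0,"wy":0,"wz":0,"grip":0.5},{"dx":0,"dy":0,"dz":0,"wx":0,"wy":0,"wz":0,"grip":0.5},{"dx":0,"dy":0,"dz":0,"wx":0,"wy":0,"wz":0,"grip":0.5},{"dx":0,"dy":0,"dz":0,"wx":0,"wy":0,"wz":0,"grip":1},{"dx":0,"dy":0,"dz":0,"wx":0,"wy":0,"wz":0,"grip":1}]' 25
python3 -m jog '[{"dx":0,"dy":0,"dz":0,"wx":0,"wy":0,"wz":0,"grip":1},{"dx":0,"dy":0,"dz":0,"wx":0,"wy":0,"wz":0,"grip":1},{"dx":0,"dy":0,"dz":0,"wx":0,"wy":0,"wz":0,"grip":1},{"dx":0,"dy":0,"dz":0,"wx":0,"wy":0,"wz":0,"grip":1}]'
python3 -c "
from workcell import env;s=env.state();print(s['force'],s['torque'],s['ee_rot'])"
```

```text
time_s: 9.45
ee_pos: [530.2, 94.2, 88.3]
ee_rot: [180.0, -0.0, 57.6]
force: [-0.0, 0.0, -0.7]
gripper_width: 22.1
time_s: 9.85
ee_pos: [528.6, 95.1, 88.3]
ee_rot: [-179.8, 0.0, 57.5]
force: [-2.9, 3.1, 2.9]
gripper_width: 13.7
[-2.92073795  3.06209474  2.93786197] [ 0.54403149  0.61613997 -0.16230023] [-1.79787307e+02  2.38776170e-02  5.74982447e+01]
```

Gripped at 13.7 mm, with a sideways pull of about 4 N from mis-centring. I'll shift with it, then turn the first click and read the torque.

```bash
python3 -m jog '[{"dx":-0.0022,"dy":0.0015,"dz":0,"wx":0,"wy":0,"wz":0,"grip":1},{"dx":0,"dy":0,"dz":0,"wx":0,"wy":0,"wz":0,"grip":1},{"dx":0,"dy":0,"dz":0,"wx":0,"wy":0,"wz":0,"grip":1}]' 35
python3 -m jog '[{"dx":0,"dy":0,"dz":0,"wx":0,"wy":0,"wz":-0.0654,"grip":1},{"dx":0,"dy":0,"dz":0,"wx":0,"wy":0,"wz":-0.0654,"grip":1},{"dx":0,"dy":0,"dz":0,"wx":0,"wy":0,"wz":-0.0654,"grip":1}]'
python3 -c "
from workcell import env;s=env.state();print(s['torque'])"
python3 -m jog '[{"dx":0,"dy":0,"dz":0,"wx":0,"wy":0,"wz":-0.0654,"grip":1},{"dx":0,"dy":0,"dz":0,"wx":0,"wy":0,"wz":-0.0654,"grip":1},{"dx":0,"dy":0,"dz":0,"wx":0,"wy":0,"wz":-0.0654,"grip":1},{"dx":0,"dy":0,"dz":0,"wx":0,"wy":0,"wz":0,"grip":1},{"dx":0,"dy":0,"dz":0,"wx":0,"wy":0,"wz":0,"grip":1}]'
python3 -c "
from workcell import env;s=env.state();print(s['torque'])"
```

```text
time_s: 10.15
ee_pos: [528.5, 95.2, 88.3]
ee_rot: [179.9, 0.0, 57.6]
force: [1.2, -2.4, -1.2]
gripper_width: 14.0
time_s: 10.45
ee_pos: [528.5, 95.2, 88.3]
ee_rot: [179.9, 0.0, 46.2]
force: [1.8, -2.8, -1.3]
gripper_width: 14.1
[-0.49947309 -0.32868183  0.08959861]
time_s: 10.95
ee_pos: [528.5, 95.3, 88.3]
ee_rot: [179.9, -0.0, 35.2]
force: [1.5, -3.8, -2.3]
gripper_width: 14.1
[-0.71307497 -0.43931216 -0.09374723]
```

```bash
python3 -m jog '[{"dx":-0.0,"dy":-0.0008,"dz":0,"wx":0,"wy":0,"wz":-0.0654,"grip":1},{"dx":0,"dy":0,"dz":0,"wx":0,"wy":0,"wz":-0.0654,"grip":1},{"dx":0,"dy":0,"dz":0,"wx":0,"wy":0,"wz":-0.0654,"grip":1}]'
python3 -c "
from workcell import env;s=env.state();print(s['torque'])"
python3 -m jog '[{"dx":0,"dy":0,"dz":0,"wx":0,"wy":0,"wz":-0.0654,"grip":1},{"dx":0,"dy":0,"dz":0,"wx":0,"wy":0,"wz":-0.0654,"grip":1},{"dx":0,"dy":0,"dz":0,"wx":0,"wy":0,"wz":-0.0654,"grip":1},{"dx":0,"dy":0,"dz":0,"wx":0,"wy":0,"wz":0,"grip":1},{"dx":0,"dy":0,"dz":0,"wx":0,"wy":0,"wz":0,"grip":1}]'
python3 -c "
from workcell import env;s=env.state();print(s['torque'])"
python3 -m jog '[{"dx":0,"dy":0,"dz":0,"wx":0,"wy":0,"wz":-0.0654,"grip":1},{"dx":0,"dy":0,"dz":0,"wx":0,"wy":0,"wz":-0.0654,"grip":1},{"dx":0,"dy":0,"dz":0,"wx":0,"wy":0,"wz":-0.0654,"grip":1}]'
python3 -c "
from workcell import env;s=env.state();print(s['torque'])"
python3 -m jog '[{"dx":0,"dy":0,"dz":0,"wx":0,"wy":0,"wz":-0.0654,"grip":1},{"dx":0,"dy":0,"dz":0,"wx":0,"wy":0,"wz":-0.0654,"grip":1},{"dx":0,"dy":0,"dz":0,"wx":0,"wy":0,"wz":-0.0654,"grip":1},{"dx":0,"dy":0,"dz":0,"wx":0,"wy":0,"wz":0,"grip":1},{"dx":0,"dy":0,"dz":0,"wx":0,"wy":0,"wz":0,"grip":1}]'
python3 - <<'E'
from h import *
import json
s=env.state();print(s['torque'],s['qpos'][5])
c=env.get_calibration("wrist"); im=env.grab_frame("wrist"); im2=env.grab_frame("scene")
a=cv2.resize(im[...,::-1],(784,588)); cv2.imwrite("pics/w5.png",a)
b=cv2.resize(im2[190:290,190:310,::-1],(720,600),interpolation=cv2.INTER_CUBIC); cv2.imwrite("pics/sc5.png",b)
json.dump({k:(np.array(v).tolist()) for k,v in c.items()},open("w5.json","w"))
E
```

```text
time_s: 11.25
ee_pos: [528.5, 95.2, 88.3]
ee_rot: [180.0, -0.1, 23.8]
force: [2.8, -1.6, -1.9]
gripper_width: 13.7
[-0.31384224 -0.40243975  0.13376697]
time_s: 11.75
ee_pos: [528.4, 95.2, 88.3]
ee_rot: [-180.0, -0.1, 12.7]
force: [3.5, 0.1, -3.9]
gripper_width: 13.7
[-0.12987133 -0.51835976 -0.07624646]
time_s: 12.05
ee_pos: [528.4, 95.2, 88.3]
ee_rot: [-180.0, -0.1, 1.3]
force: [2.9, -1.1, -3.1]
gripper_width: 13.8
[-0.1510954  -0.52892808  0.01383964]
time_s: 12.55
ee_pos: [528.4, 95.2, 88.3]
ee_rot: [-180.0, -0.0, -9.8]
force: [3.9, 1.4, -4.4]
gripper_width: 13.5
[ 0.10166128 -0.71904767 -0.04728073] 108.72562338950105
```

View pics/w5.png

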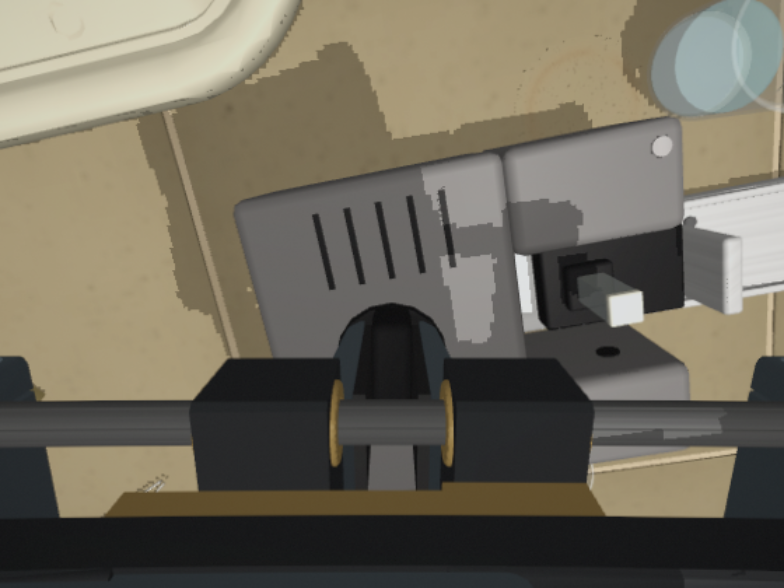

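The bar lies in line with the fingers, the carriage is still in the bay, and the tool is at -9.8° against about -9.95° expected. A check from the scene camera follows.

View pics/sc5.png

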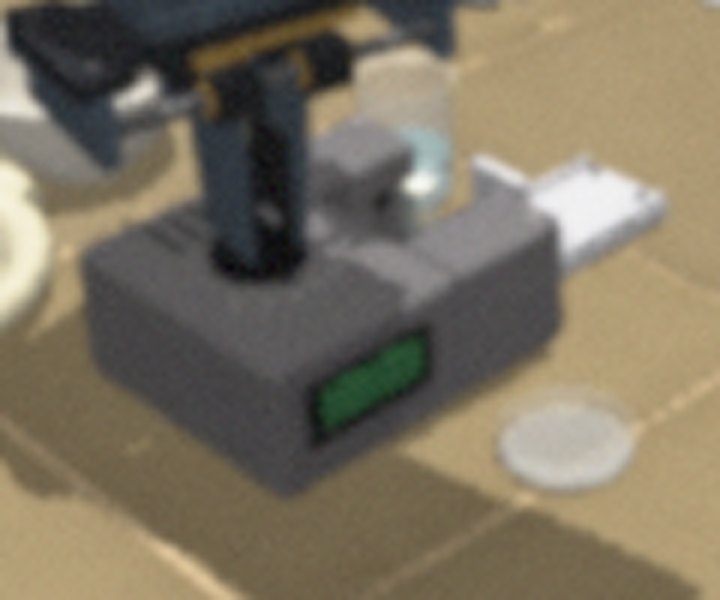

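```bash
python3 -m jog '[{"dx":0,"dy":0,"dz":0,"wx":0,"wy":0,"wz":0,"grip":1},{"dx":0,"dy":0,"dz":0,"wx":0,"wy":0,"wz":0,"grip":1},{"dx":0,"dy":0,"dz":0,"wx":0,"wy":0,"wz":0,"grip":1}]'
python3 -c "
from h import *
c=env.get_calibration('wrist');s=env.state();print(s['torque'])
t=np.radians(1.3);R=np.array([[np.cos(t),-np.sin(t),0],[np.sin(t),np.cos(t),0],[0,0,1]])
for n,p in [('face top home',(17,-115,59.5)),('x-',(-17,-115,59.5)),('10 out',(17,-125,59.5))]: print(n,proj(c,np.array([529.5,58.5,0])+R@np.array(p))*1.4)"
```

```text
time_s: 12.95
ee_pos: [528.4, 95.2, 88.3]
ee_rot: [-180.0, -0.0, -9.9]
force: [5.7, 1.4, -5.2]
gripper_width: 13.6
[ 0.24470971 -0.94451378 -0.06251398]
face top home [747.56318514 234.50100649]
x- [747.93410761 312.71855364]
10 out [773.48613701 229.5985617 ]
```

The scene view shows the knob held between the fingers, with the beaker and dish undisturbed. In the wrist view the plate's outer face is at column 742, against 747 predicted for home and 773 for 10 mm out. Handing in.

```bash
python3 -c "
from workcell import env
print(env.job_done()); s=env.state(); print(s['time_s'],s['ee_rot'],s['gripper_width'])"
```

```text
the job is handed in; nothing more can be done
None
the job is handed in; nothing more can be done
```

The carriage is pushed fully home and the knob is turned clockwise to the third stop. I handed the job in at about 13 s with the gripper still holding the knob at 35 N.

- **Carriage:** the push rose to about 6 N at the catch, dropped as it snapped over, then met a firm end stop at about 9 N. Afterwards the pictures put the push face at instrument y of about -114.7 mm (home is -115). After the turn it was still within about 2 mm of home.
- **Knob:** I turned it in three steps of 22.5°, and the torque changed sign from mid-click to stop each time. The tool ended at a yaw of -9.9°, against about -9.95° expected for the third stop. The bar was in line with the fingers and the grip opening was 13.6 mm.
- **Bystanders:** the beaker and petri dish looked unmoved in the last picture. I did not re-measure any of the other bystanders at the end.

**Not confirmed:**
- The fingers hid the pointer and studs, so the third stop rests on the turned angle and torque, not on a direct sight of the pointer.
- A residual torque of about -0.06 N m and a sideways and downward force of about 8 N remained while gripping. I judged both harmless. The force had been creeping up from about 4 N.

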